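Lock the swing clamp with the flat driver

TASK

Take the blue-handled flat driver out of its wooden stand, set its blade down into the slot of the brass swing clamp and turn it clockwise (seen from above) until the clamp finger has swung fully over the steel workpiece, to its stop. Then stand the blue driver back upright in the well of the stand that it came from, all the way down; leave the black-handled driver in its place.

Things in the scene. Friction and masses are not known exactly. Their poses are not given: they have to be found in the camera images.
- flat_driver: stubby flat driver, 0.1 kg, 108 mm tall, upright in one of the stand's two wells, tip 15 mm above the bench. Origin: middle of the blade's tip; z up. Blue handle z = 53 to 108 mm, 24 mm thick (x: grasp across this), 34 mm wide (y). Round guard 44 mm across, z = 45 to 50 mm, rests on the stand's top. Blade along y: 18 mm wide, 3 mm thick at the tip, 5 mm at z = 16 mm; both sides alike
- slot (a point): centre of the slot's floor, on the clamp's vertical axis, 43.5 mm above the bench; turns with the clamp. x: along the slot and the finger (tip 63 mm out, red dot); z up. Round brass head 48 mm across; slot right across it, 13 mm deep, 7 mm wide in the lowest 6 mm, flaring to 15 mm at the mouth. Stands on a fixed steel plate 110 x 150 x 12 mm beside the workpiece (top 37 mm high)
- clamp (a joint): turn of the brass swing clamp, rad: grows clockwise seen from above; 0 = wide open, 1.2 = at its stop, finger squarely across the workpiece. Starts at 0 to 0.3; stays where it is left (friction 0.06 Nm). The blade has up to 0.15 rad of play each way in the slot, so the driver turns that much farther than the clamp
- pin_driver: driver of the same size and axes with a black handle and a round pin, in the other well: leave it. The fixed wooden stand is 150 x 64 x 60 mm high; its two square wells, 26 mm wide, 56 mm deep, mouths chamfered 5 mm, lie 90 mm apart, each within 2 mm under its driver's start; a driver fits at any yaw. Which driver is in which well varies
Mind the look-alikes: they are no part of the job. What is meant by the flat_driver is not red, and is the larger of those in its own colour.

How it is judged:
On the way, in this order (a step that is already met when the one before it is completed fails the run):
1. the blade of the blue driver is down in the slot, upright, and the clamp is still open (not yet past 0.7 rad) (z of flat_driver in the frame of slot below 0.007 m and horizontal distance between flat_driver and slot below 0.015 m and angle between flat_driver's own z axis and vertical below 0.3 rad and value of joint clamp below 0.7 rad), for 0.1 s.
2. the clamp is turned to its stop (past 1.0 rad) with the blade in the slot (z of flat_driver in the frame of slot below 0.01 m and horizontal distance between flat_driver and slot below 0.018 m and value of joint clamp above 1 rad), for 0.1 s.
At the end, for the whole second after the job is handed in: the swing clamp is turned past 1.0 rad (its stop is at 1.2), and the blue driver stands released and at rest in the well it came from, all the way down (within 5 mm in height, 25 mm of its start) and upright within 0.2 rad (value of joint clamp above 1 rad and distance of flat_driver from where it was at the start of the episode below 0.025 m and angle between flat_driver's own z axis and vertical below 0.2 rad and linear speed of flat_driver below 0.02 m/s and height (world z) of flat_driver between 0.005 and 0.02 m); the robot touches nothing.
It fails at once if the black-handled driver is lifted or knocked out of its place (moved by more than 30 mm) (distance of pin_driver from where it was at the start of the episode above 0.03 m).
It also fails if it takes over 51 s, if anything falls off the work surface, if the arm or the gripper's body presses on something with over 40 N, if the wrist force passes 120 N, or if a joint passes its speed limit or range.

ROBOT

A 7-joint arm with a two-finger parallel gripper is mounted at the origin on the work surface; the furniture and walls round the work are solid. World frame = base frame: x ahead of the robot, y to its left, z up, the work surface at z = 0. Lengths are in m, angles in rad, forces in N, time in s.
With the tool pointing down it reaches from about 0.4 to 0.85 m from the base axis. Payload 10.4 kg.
Tool frame: the origin (TCP) lies midway between the tips of the shut fingers; the grasp point (between the pads) lies 19 mm behind it; z points along the fingers, x is the direction in which the jaws open and shut, and the axes are right-handed (so a half turn about z gives the same grasp; the last joint's range is limited). The gripper opens to 85 mm and grips with 20 to 120 N. Pads are 22 mm wide; open, the fingers measure 114 mm over their backs; the gripper's body (76 mm by 85 mm) begins 54 mm behind the grasp point. The pads swing forward as they close: fully open they stand 13 mm farther back than shut.
Start: joints at [1.308, 0.332, -0.065, 1.46, 0.022, 1.35, -0.088], TCP at [0.148, -0.607, 0.231] pointing down, gripper open.
Joint ranges: [-2.6, 2.6], [-0.5, 2.12], [-1.47, 1.34], [0.16, 2.42], [-1.27, 4.41], [0.06, 2.06], [-2.6, 2.6]. Speed limits (rad/s): [2.22, 2.22, 2.79, 2.79, 3.14, 3.14, 3.14].

INTERFACE

Orientations are given as a unit quaternion [x, y, z, w].
In Python, from workcell import telemetry, eyes, order gives the robot as it stands.
- The arm moves only by the tool servo_tool, never from a script. Its argument "deltas" is a list of rows, each a list of 3 entries, a list of its own where there are three numbers: the shift along the tool's x, y, z in cm, then the turn about the tool's z in rad, then the finger opening in cm, from 0 to 8.54. A call has 1 to 12 rows; each row shifts and turns the pose as measured when the row begins, along the tool's axes as they then stand; what a row does not reach is not made up. A row lasts 1/12 s, in which the tool goes at most 41.7 mm and 7.16 degrees, less where a joint would pass 70% of its speed; a pose out of reach is approached as far as the arm can. A call is refused whole if a number of a shift passes 4.17 or a number of a turn 0.125, either way. A call with a gripper value outside its range is refused whole. The fingers move at their own pace and stop on an object; "force" is the grip in N (left out, the last holds). Time passes only in rows, so rows that do not move let the fingers close. It gives the time, the measured TCP pose, the force and the opening at its end, in the units of the state.
- telemetry.get_obs(): the state, without advancing time (a new reading comes with each control period).
- eyes.camera(name): name is "scene" or "top" or "wrist"; returns (picture, depth): 480x640x3 uint8, blue, green, red; 480x640 float32, m along the optical axis (not along the pixel's ray), 0 where there is no reading.
- eyes.calibration(name): a dict with "fx", "fy", "cx", "cy" (pixels), "rvec" (rotation vector, rad) and "tvec" (3), from world to camera coordinates, as OpenCV has them. Camera axes: x right, y down, z forward; pixel columns grow to the right and rows downward; lengths in m; the calibration is good to about 2 mm. A picture is of the moment at which its call begins: read the wrist's pose just before it. calibration takes no time and is no camera call; for the wrist camera it gives the pose at the moment of the call.
- order.hand_in(): hands the job in, once; it reports no verdict.
The state is a dict: "clock": time; "joint_pos": joint angles; "joint_velocities": joint speeds; "tau": joint torques, N m; "position": TCP position; "ee_rot": TCP orientation; "ft_force": force on the tool from outside, world axes, zero at the start; "torque": the same for the moment, N m; "grip_width": opening from 0.0 (shut) to 1.0 (fully open).
Only numpy, scipy, OpenCV 4.12 (cv2) and the standard library are available. Lean on these libraries where they do the work, as an engineer would, in place of code of your own. Each camera call takes 0.05 s, during which the arm holds its last target. There are 200 camera calls.

## Working session

There is one attempt and no reset: what is moved stays moved. The work goes in short steps, Python scripts to look and compute and a tool call to move; the robot and the scene stay as the last step left them, time stands still between calls to the robot, and variables do not carry over. Pictures are saved under pics/ and viewed, about 8 in all and at most 12, crops included, and the job is handed in when it is done.

Besides the shell and the picture viewer there is one more tool, called after ">>>" as name(argument=value, ...) on one line, values as JSON. servo_tool: Moves the arm, as the interface text tells. Its arguments: {"type":"object","properties":{"deltas":{"type":"array"},"force":{"type":"number"}},"required":["deltas"]}

```bash
mkdir -p pics
cat > h.py <<'E'
import numpy as np, cv2
from workcell import telemetry, eyes, order
def cam(n):
    c=eyes.calibration(n); p,d=eyes.camera(n); np.savez(f'/tmp/{n}.npz',p=p,d=d,**{k:np.array(v) for k,v in c.items()}); return p,d,c
def load(n):
    z=np.load(f'/tmp/{n}.npz'); return z['p'],z['d'],z
def world(c,u,v,z):
    R=cv2.Rodrigues(np.array(c['rvec'],float))[0]; t=np.array(c['tvec']).ravel()
    q=np.array([(u-c['cx'])/c['fx']*z,(v-c['cy'])/c['fy']*z,z]) if np.isscalar(u) else np.stack([(u-c['cx'])/c['fx']*z,(v-c['cy'])/c['fy']*z,z])
    return (R.T@(q-(t if q.ndim==1 else t[:,None]))).T
def plane(c,u,v,h):
    R=cv2.Rodrigues(np.array(c['rvec'],float))[0]; t=np.array(c['tvec']).ravel()
    d=R.T@np.array([(u-c['cx'])/c['fx'],(v-c['cy'])/c['fy'],1.]); o=-R.T@t
    return o+d*(h-o[2])/d[2]
E
python3 - <<'E'
from h import *
o=telemetry.get_obs(); print({k:np.round(v,3) for k,v in o.items()})
for n in('scene','top'):
    p,d,c=cam(n); cv2.imwrite(f'pics/{n}.png',p); print(n,c)
E
```

```text
{'clock': np.float64(0.0), 'joint_pos': array([ 1.308,  0.333, -0.065,  1.461,  0.022,  1.35 , -0.088]), 'joint_velocities': array([-0.   ,  0.001, -0.   ,  0.   , -0.   , -0.001,  0.   ]), 'tau': array([ 2.0000e-03, -6.2544e+01,  5.1000e-02, -3.9160e+01,  1.6000e-02,
        1.0000e-02,  0.0000e+00]), 'position': array([ 0.148, -0.607,  0.231]), 'ee_rot': array([ 0.787, -0.617, -0.001, -0.   ]), 'ft_force': array([-0.115, -0.482, -0.252]), 'torque': array([ 0.039, -0.024, -0.049]), 'grip_width': np.float64(1.002)}
scene {'fx': 547.2457550256345, 'fy': 547.2457550256345, 'cx': 316.4651024238645, 'cy': 234.81150181930857, 'rvec': array([ 2.11590023, -0.58862499,  0.28025653]), 'tvec': array([-0.29289303,  0.33647106,  0.48700889])}
top {'fx': 590.9495015842631, 'fy': 590.9495015842631, 'cx': 329.11487206283726, 'cy': 232.63195924155974, 'rvec': array([ 2.15022839, -2.19411029,  0.05879467]), 'tvec': array([0.30399219, 0.46638334, 0.92858031])}
```

View pics/top.png

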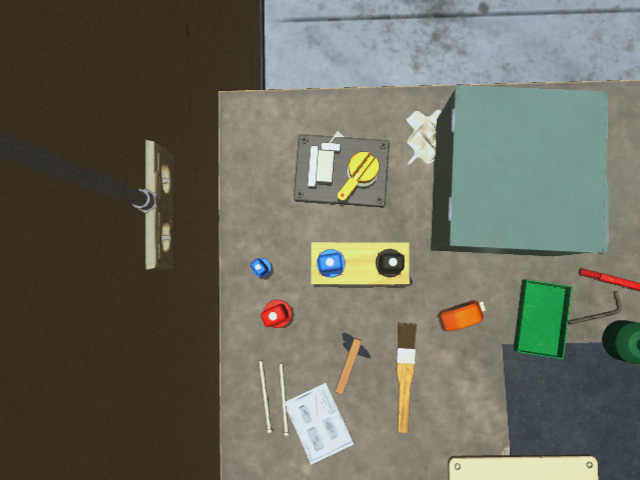

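View pics/scene.png

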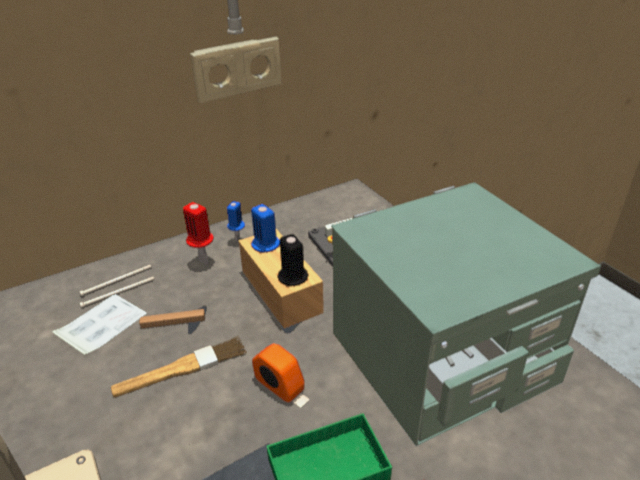

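Candidates: the blue driver in the stand at top (330,263), a small blue one at (261,267), and a red one at (277,315). The blue one in the stand fits: it is not red and is the larger of the two blue ones. I'll confirm in an enlarged crop.

Run:
```python
from h import *
p,d,c=load('top')
cr=p[120:300,240:425]; cv2.imwrite('pics/crop.png',cv2.resize(cr,(740,720),interpolation=cv2.INTER_CUBIC)[:, :][:600*720//600] if 0 else cv2.resize(cr,None,fx=3.3,fy=3.3,interpolation=cv2.INTER_CUBIC))
R=cv2.Rodrigues(c['rvec'])[0]; print('cam pos',-R.T@c['tvec'].ravel()); 
for u,v in [(330,263),(390,262),(364,167),(343,197),(326,165),(312,244),(409,244),(409,286),(312,286),(500,170),(437,245),(261,267),(230,280),(330,150)]:
    print(u,v,np.round(world(c,u,v,float(d[v,u])),4))
```

```text
cam pos [0.40029914 0.27463718 0.96774019]
330 263 [0.4212 0.292  0.1219]
390 262 [0.4209 0.2063 0.1217]
364 167 [0.5737 0.2369 0.0426]
343 197 [0.5268 0.2711 0.0418]
326 165 [0.5797 0.2971 0.0356]
312 244 [0.4525 0.3204 0.0595]
409 244 [ 0.4526  0.1647 -0.    ]
409 286 [ 0.3842  0.1666 -0.0012]
312 286 [ 0.3872  0.3246 -0.0011]
500 170 [0.5395 0.0609 0.1808]
437 245 [0.4467 0.1297 0.0657]
261 267 [0.4183 0.3973 0.0762]
230 280 [ 3.996e-01  4.590e-01 -4.000e-04]
330 150 [0.6063 0.2904 0.0243]
```

View pics/crop.png

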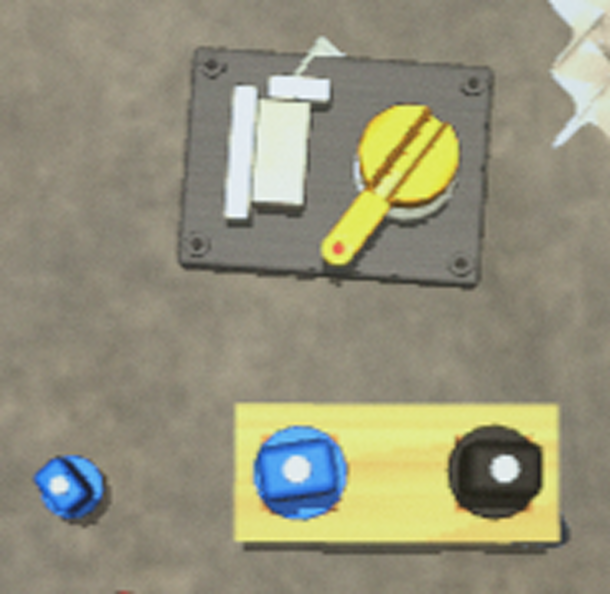

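The crop shows the larger blue driver in the stand's left well at crop (300,472). The small blue decoy is off to the left at (70,487). The finger's red dot is at (338,248), and the slot runs from (430,110) towards (375,190).

Run:
```python
from h import *
p,d,c=load('top')
V,U=np.mgrid[0:480,0:640]; W=world(c,U.ravel().astype(float),V.ravel().astype(float),d.ravel().astype(float)); 
b=p.reshape(-1,3).astype(int); W3=W.reshape(480,640,3)
def rect(m,n):
    q=W[m]; r=cv2.minAreaRect((q[:,:2]*1000).astype(np.float32)); print(n,m.sum(),'rect mm',r,'z',np.round(np.percentile(q[:,2],[5,50,95]),4),'mean',q.mean(0).round(4))
near=lambda x,y,r:(np.hypot(W[:,0]-x,W[:,1]-y)<r)
rect(near(.421,.292,.04)&(W[:,2]>.117),'blue handle')
rect(near(.421,.206,.04)&(W[:,2]>.117),'black handle')
rect(near(.421,.292,.035)&(abs(W[:,2]-.065)<.003)&(b[:,0]>b[:,2]+50),'guard')
yel=(b[:,2]>150)&(b[:,0]<90)
rect(near(.574,.237,.05)&(W[:,2]>.051)&(W[:,2]<.065),'head')
rect(near(.574,.237,.05)&(W[:,2]>.03)&(W[:,2]<.048)&yel,'slot/finger low')
for z in(.0565,.0435):
    print(z,[plane(c,120*0+240+u/3.3,120+v/3.3,z).round(4) for u,v in((409,153),(430,110),(375,190),(338,248))])
# rows of z around head
print(W3[152:185,348:381,2][::2,::2].round(3)*1000)
m=(b[:,0]<120)&(W[:,0]>.5)&(W[:,0]<.66)&(W[:,1]>.18)&(W[:,1]<.36)&(abs(W[:,2]-.012)<.004); rect(m,'plate')
m=(W[:,0]>.53)&(W[:,0]<.62)&(W[:,1]>.27)&(W[:,1]<.33)&(abs(W[:,2]-.037)<.003); rect(m,'workpiece')
print('tall stuff', [ (x,y,round(float(W[near(x,y,.03)][:,2].max()),3)) for x,y in((.3,-.15),(.2,-.1),(.5,.0),(.6,-.05),(.4,-.1),(.3,0),(.3,.1)) if near(x,y,.03).any()])
```

```text
blue handle 1612 rect mm ((417.85009765625, 291.9962158203125), (35.40082550048828, 34.41312789916992), 0.4955962598323822) z [0.1206 0.9677 0.9677] mean [0.4056 0.2787 0.7689]
black handle 380 rect mm ((421.4940490722656, 202.4823455810547), (33.6926155090332, 23.47451400756836), 84.85978698730469) z [0.1186 0.1221 0.1249] mean [0.4215 0.2026 0.122 ]
guard 199 rect mm ((423.42523193359375, 292.38372802734375), (41.29012680053711, 41.31022644042969), 88.91900634765625) z [0.0626 0.0646 0.0672] mean [0.421  0.2909 0.0646]
head 567 rect mm ((572.6392211914062, 238.04600524902344), (47.401123046875, 46.28761672973633), 53.242191314697266) z [0.052  0.0558 0.0586] mean [0.5726 0.2378 0.0556]
slot/finger low 128 rect mm ((564.3224487304688, 247.8666534423828), (17.08220100402832, 71.50311279296875), 55.41123580932617) z [0.04   0.0434 0.0468] mean [0.5624 0.2466 0.0433]
0.0565 [array([0.5721, 0.2375, 0.0565]), array([0.5924, 0.2271, 0.0565]), array([0.5548, 0.2539, 0.0565]), array([0.5277, 0.272 , 0.0565])]
0.0435 [array([0.5746, 0.237 , 0.0435]), array([0.5952, 0.2264, 0.0435]), array([0
[... 1060 characters left out ...]
. 44. 42. 46. 56. 55. 56. 59. 59. 52. 55. 19. 20. 10. 13. 10.]
 [41. 42. 47. 45. 41. 42. 44. 44. 49. 45. 14. 16. 19. 10. 11. 11. 14.]
 [42. 42. 43. 44. 45. 15. 18. 19. 15. 19. 16. 18.  7.  9. 11.  8. 13.]]
plate 3019 rect mm ((576.02490234375, 272.523193359375), (149.9619903564453, 110.16329193115234), 84.5332260131836) z [0.0089 0.0116 0.0145] mean [0.5791 0.2697 0.0116]
workpiece 434 rect mm ((583.6749267578125, 297.4974060058594), (29.847177505493164, 61.753299713134766), 76.34230041503906) z [0.0346 0.0366 0.0391] mean [0.5786 0.2989 0.0368]
tall stuff [(0.3, -0.15, 0.076), (0.2, -0.1, 0.006), (0.5, 0.0, 0.185), (0.6, -0.05, 0.185), (0.4, -0.1, 0.029), (0.3, 0, 0.029), (0.3, 0.1, 0.059)]
```

Run:
```python
from h import *
p,d,c=load('top')
V,U=np.mgrid[0:480,0:640]; W=world(c,U.ravel().astype(float),V.ravel().astype(float),d.ravel().astype(float)); W[d.ravel()==0]=9
near=lambda x,y,r:(np.hypot(W[:,0]-x,W[:,1]-y)<r)
q=W[near(.421,.292,.04)&(W[:,2]>.117)&(W[:,2]<.13)]; print('blue',len(q),cv2.minAreaRect((q[:,:2]*1000).astype(np.float32)),q.mean(0), np.median(q[:,2]))
C=q[:,:2]-q[:,:2].mean(0); e,v=np.linalg.eigh(C.T@C); print('long axis deg',np.degrees(np.arctan2(v[1,1],v[0,1])),2*np.sqrt(3*e/len(q)))
s=W[near(.5726,.238,.021)&(W[:,2]<.048)&(W[:,2]>.035)]; C=s[:,:2]-s[:,:2].mean(0); e,v=np.linalg.eigh(C.T@C); print('slot',len(s),s.mean(0),np.degrees(np.arctan2(v[1,1],v[0,1])))
s=W[near(.5726,.238,.07)&~near(.5726,.238,.026)&(W[:,2]<.048)&(W[:,2]>.035)&(W[:,1]<.29)]; m=s.mean(0); print('finger',len(s),m,np.degrees(np.arctan2(m[1]-.238,m[0]-.5726)))
```

```text
blue 379 ((423.0674743652344, 291.9622497558594), (23.859590530395508, 33.81291580200195), 8.377687454223633) [0.42301916 0.29189965 0.12199034] 0.12209490802945898
long axis deg 97.89984512259927 [0.02317472 0.032782  ]
slot 117 [0.57299436 0.23820169 0.04331323] 140.84268485210538
finger 283 [0.54806501 0.26966479 0.0418158 ] 127.76978286028826
```

>>> servo_tool(deltas=[[[0,0,-4],0,8.5],[[0,0,-4],0,8.5],[[0,-2,-3],-0.05,8.5],[[0,-4,0],-0.064,8.5],[[0,-4,0],-0.064,8.5],[[0,-4,0],-0.064,8.5],[[0,-4,0],-0.064,8.5],[[0,-4,0],-0.064,8.5],[[0,-4,0],-0.064,8.5],[[0,-4,0],-0.064,8.5]], force=60)

```text
clock: 0.93
position: [0.4117, -0.4738, 0.3395]
ee_rot: [0.914, -0.406, -0.005, -0.002]
ft_force: [1.1, -0.7, 0.1]
grip_width: 0.996
```

>>> servo_tool(deltas=[[[0,-4,0],-0.064,8.5],[[0,-4,0],-0.064,8.5],[[0,-4,0],-0.064,8.5],[[0,-4,0],-0.064,8.5],[[0,-4,0],-0.064,8.5],[[0,-4,0],-0.064,8.5],[[0,-4,0],-0.064,8.5],[[0,-4,0],-0.064,8.5],[[0,-4,0],-0.064,8.5],[[0,-4,0],-0.064,8.5],[[0,-4,0],-0.064,8.5],[[0,-4,0],-0.064,8.5]])

```text
clock: 1.93
position: [0.6297, -0.0388, 0.3337]
ee_rot: [1.0, -0.015, -0.009, -0.007]
ft_force: [0.8, 0.3, 0.6]
grip_width: 0.994
```

```bash
cat > plan.py <<'E'
import sys; from h import *
from scipy.spatial.transform import Rotation as Ro
# plan.py x y z psi_deg : error to the goal in tool axes cm, turn rad
o=telemetry.get_obs(); R=Ro.from_quat(o['ee_rot']); M=R.as_matrix(); psi=np.arctan2(M[1,0],M[0,0])
g=np.array([float(a) for a in sys.argv[1:4]]); t=np.radians(float(sys.argv[4]))
dp=(psi-t+np.pi)%(2*np.pi)-np.pi
f=np.array([[np.cos(t),np.sin(t),0],[np.sin(t),-np.cos(t),0],[0,0,-1]]).T # tool axes after turn
print('t',o['clock'],'pos',o['position'].round(4),'psi',np.degrees(psi).round(2),'tiltz',M[:,2].round(4),'grip',o['grip_width'],'F',o['ft_force'].round(1),'T',o['torque'].round(2),'j7',o['joint_pos'].round(2))
print('cm in tool axes now',(100*M.T@(g-o['position'])).round(2),'after turn',(100*f@(g-o['position'])).round(2) if 0 else (100*np.array([[np.cos(t),np.sin(t),0],[np.sin(t),-np.cos(t),0],[0,0,-1]])@(g-o['position'])).round(2),'turn',dp.round(3))
E
python3 plan.py .423 .292 .25 8
```

```text
t 1.9333 pos [ 0.6297 -0.0388  0.3337] psi -1.68 tiltz [-0.0181  0.0133 -0.9997] grip 0.9939029617338564 F [0.8 0.3 0.6] T [-0.02 -0.09 -0.02] j7 [ 0.41  0.39 -0.59  1.22  0.2   1.6  -0.17]
cm in tool axes now [-21.47 -32.35   9.18] after turn [-15.87 -35.64   8.37] turn -0.169
```

>>> servo_tool(deltas=[[[-1,-3.5,0],-0.02,8.5],[[-2,-3.5,0],-0.02,8.5],[[-2,-3.5,0],-0.02,8.5],[[-2,-3.5,0],-0.02,8.5],[[-2,-3.5,0],-0.02,8.5],[[-2,-3.5,0],-0.02,8.5],[[-2,-3.5,0],-0.02,8.5],[[-2,-3.5,1],-0.02,8.5],[[-2,-3,2],0,8.5],[[-1.5,-2,2],0,8.5],[[0,0,0],0,8.5]])

```text
clock: 2.85
position: [0.4112, 0.2956, 0.2877]
ee_rot: [0.997, 0.08, -0.011, -0.009]
ft_force: [-0.2, 0.5, 0.3]
grip_width: 0.997
```

```bash
python3 plan.py .423 .292 .25 8
```

```text
t 2.85 pos [0.4112 0.2956 0.2877] psi 9.15 tiltz [-0.0243  0.0165 -0.9996] grip 0.9969002263652982 F [-0.2  0.5  0.3] T [-0.02  0.01 -0.01] j7 [ 0.11  0.12 -0.86  1.63  0.07  1.43 -0.6 ]
cm in tool axes now [1.19 0.62 3.73] after turn [1.12 0.53 3.77] turn 0.02
```

>>> servo_tool(deltas=[[[1.2,0.6,2],0.02,8.5],[[0,0,3],0,8.5],[[0,0,3],0,8.5],[[0,0,3],0,8.5],[[0,0,2],0,8.5],[[0,0,0],0,8.5]])

```text
clock: 3.35
position: [0.4202, 0.2942, 0.1526]
ee_rot: [0.997, 0.072, -0.01, -0.008]
ft_force: [0.1, -0.3, 0.7]
grip_width: 0.997
```

```bash
python3 plan.py .423 .292 .078 8
python3 - <<'E'
from h import *
p,d,c=cam('wrist'); cv2.imwrite('pics/w1.png',p); print(telemetry.get_obs()['position'])
E
```

```text
t 3.35 pos [0.4202 0.2942 0.1526] psi 8.23 tiltz [-0.022   0.0151 -0.9996] grip 0.9967547303488162 F [ 0.1 -0.3  0.7] T [-0.06 -0.02  0.01] j7 [ 0.06  0.25 -0.84  1.81  0.17  1.17 -0.68]
cm in tool axes now [0.39 0.39 7.45] after turn [0.25 0.26 7.46] turn 0.004
[0.42072125 0.29462102 0.15439771]
```

View pics/w1.png

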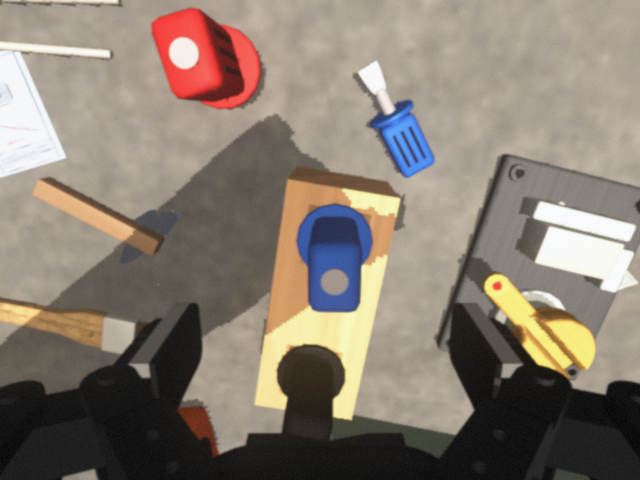

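The wrist view shows the blue handle centred between the jaws, top at (335,283), with the black driver behind at (310,400). Descending to grasp.

>>> servo_tool(deltas=[[[0.3,0.3,1],0,8.5],[[0.1,0.1,2],0,8.5],[[0,0,2],0,8.5],[[0,0,1.7],0,8.5],[[0,0,0.7],0,8.5],[[0,0,0],0,8.5]])

```text
clock: 3.9
position: [0.4311, 0.2931, 0.0841]
ee_rot: [0.997, 0.07, -0.004, -0.011]
ft_force: [-0.7, -0.5, 0.9]
grip_width: 0.995
```

```bash
python3 plan.py .423 .292 .078 8
```

```text
t 3.9 pos [0.4311 0.2931 0.0841] psi 8.02 tiltz [-0.0101  0.0204 -0.9997] grip 0.9946474050027377 F [-0.7 -0.5  0.9] T [-0.05  0.    0.03] j7 [ 0.03  0.35 -0.8   1.87  0.26  1.03 -0.74]
cm in tool axes now [-0.81  0.01  0.61] after turn [-0.82 -0.    0.61] turn 0.0
```

>>> servo_tool(deltas=[[[-0.8,0,0.5],0,8.5],[[0,0,0],0,8.5]])

```text
clock: 4.07
position: [0.4237, 0.2924, 0.0805]
ee_rot: [0.998, 0.07, -0.004, -0.011]
ft_force: [-0.1, -0.5, -0.4]
grip_width: 0.997
```

```bash
python3 plan.py .423 .292 .078 8
```

```text
t 4.0667 pos [0.4237 0.2924 0.0805] psi 7.98 tiltz [-0.0086  0.0215 -0.9997] grip 0.9974010557627795 F [-0.1 -0.5 -0.4] T [-0.09  0.02  0.02] j7 [ 0.03  0.34 -0.8   1.89  0.26  1.02 -0.74]
cm in tool axes now [-0.08  0.04  0.25] after turn [-0.08  0.03  0.25] turn -0.0
```

Close.

>>> servo_tool(deltas=[[[0,0,0.2],0,4],[[0,0,0],0,2],[[0,0,0],0,1],[[0,0,0],0,1],[[0,0,0],0,1],[[0,0,0],0,1],[[0,0,0],0,1],[[0,0,0],0,1]], force=60)

```text
clock: 4.73
position: [0.4255, 0.2934, 0.0819]
ee_rot: [0.998, 0.07, -0.001, -0.012]
ft_force: [-0.0, 0.3, -0.3]
grip_width: 0.27
```

```bash
python3 plan.py .423 .292 .15 8
```

```text
t 4.7333 pos [0.4255 0.2934 0.0819] psi 7.97 tiltz [-0.0031  0.0231 -0.9997] grip 0.26957807406165585 F [-0.   0.3 -0.3] T [-0.01  0.01 -0.01] j7 [ 0.03  0.34 -0.8   1.89  0.26  1.02 -0.75]
cm in tool axes now [-0.26 -0.05 -6.81] after turn [-0.26  0.11 -6.81] turn -0.0
```

>>> servo_tool(deltas=[[[0,0,-1],0,1],[[0,0,-1.5],0,1],[[0,0,-2],0,1],[[0,0,-2],0,1],[[0,0,-2],0,1],[[0,0,-2],0,1],[[0,0,0],0,1]])

```text
clock: 5.32
position: [0.4238, 0.2907, 0.1935]
ee_rot: [0.997, 0.071, -0.003, -0.011]
ft_force: [0.1, 0.7, -0.2]
grip_width: 0.277
```

```bash
python3 plan.py .5726 .238 .18 51
```

```text
t 5.3167 pos [0.4238 0.2907 0.1935] psi 8.11 tiltz [-0.0076  0.0224 -0.9997] grip 0.2769822393767997 F [ 0.1  0.7 -0.2] T [ 0.02 -0.03 -0.  ] j7 [ 0.1   0.2  -0.85  1.77  0.13  1.23 -0.64]
cm in tool axes now [13.99  7.35  1.12] after turn [ 5.26 14.88  1.35] turn -0.749
```

>>> servo_tool(deltas=[[[2.5,1.4,0.2],0,1],[[3,1.5,0.2],0,1],[[3,1.5,0],0,1],[[3,1.5,0],0,1],[[2,1,0],0,1],[[0,0,0],-0.1,1],[[0,0,0],-0.11,1],[[0,0,0],-0.11,1],[[0,0,0],-0.11,1],[[0,0,0],-0.11,1],[[0,0,0],-0.11,1],[[0,0,0],-0.09,1]])

```text
clock: 6.32
position: [0.5734, 0.2382, 0.1892]
ee_rot: [0.897, 0.441, 0.001, -0.011]
ft_force: [0.8, -0.2, -1.1]
grip_width: 0.274
```

```bash
python3 plan.py .5726 .238 .14 51;  python3 - <<'E'
from h import *
p,d,c=cam('wrist'); q,d2,_=cam('top'); cv2.imwrite('pics/w2.png',np.hstack([cv2.resize(p,(440,330)),cv2.resize(q[110:290,240:430],(348,330))]))
E
```

```text
t 6.3167 pos [0.5734 0.2382 0.1892] psi 52.32 tiltz [-0.0072  0.0212 -0.9997] grip 0.2740056748767816 F [ 0.8 -0.2 -1.1] T [-0.04 -0.04  0.03] j7 [ 0.2   0.49 -0.88  1.5   0.36  1.33  0.21]
cm in tool axes now [-0.13  0.04  4.92] after turn [-0.07 -0.05  4.92] turn 0.023
```

View pics/w2.png

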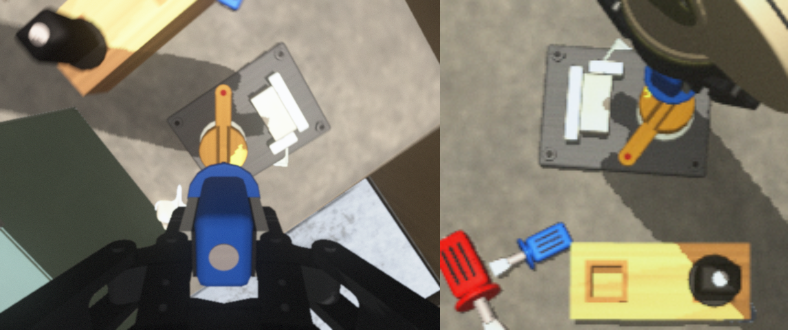

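>>> servo_tool(deltas=[[[-0.1,0,1.5],0.023,1],[[0,0,2],0,1],[[0,0,1.7],0,1],[[0,0,0],0,1]])

```text
clock: 6.75
position: [0.5728, 0.2387, 0.1366]
ee_rot: [0.907, 0.421, 0.002, -0.011]
ft_force: [-0.2, -0.8, -1.9]
grip_width: 0.276
```

```bash
python3 plan.py .5726 .238 .1115 51;  python3 - <<'E'
from h import *
p,d,c=cam('wrist'); cv2.imwrite('pics/w3.png',cv2.resize(p[60:360,120:460],None,fx=2,fy=2))
E
```

```text
t 6.75 pos [0.5728 0.2387 0.1366] psi 49.79 tiltz [-0.006   0.0226 -0.9997] grip 0.27590003689585696 F [-0.2 -0.8 -1.9] T [-0.02  0.01  0.  ] j7 [ 0.18  0.53 -0.85  1.56  0.39  1.23  0.14]
cm in tool axes now [-0.1   0.08  2.51] after turn [-0.06  0.03  2.51] turn -0.021
```

View pics/w3.png

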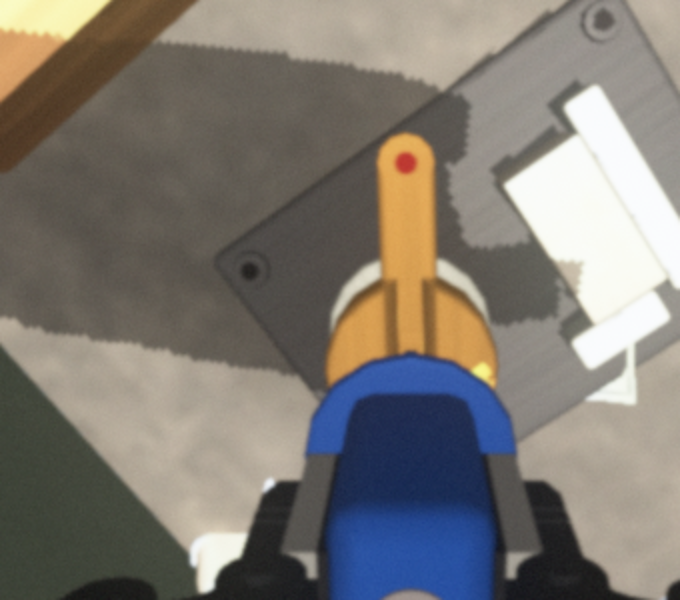

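The slot (x≈411) lines up with the guard centre (x≈411). Lowering.

>>> servo_tool(deltas=[[[-0.05,0,0.8],-0.01,1],[[0,0,0.6],0,1],[[0,0,0.5],0,1],[[0,0,0.4],0,1],[[0,0,0.2],0,1],[[0,0,0],0,1]])

```text
clock: 7.3
position: [0.5741, 0.2399, 0.1148]
ee_rot: [0.906, 0.424, 0.005, -0.011]
ft_force: [0.0, 0.3, -0.2]
grip_width: 0.272
```

```bash
python3 plan.py .5726 .238 .1115 51
```

```text
t 7.3 pos [0.5741 0.2399 0.1148] psi 50.15 tiltz [-0.0011  0.0242 -0.9997] grip 0.27180113964024066 F [ 0.   0.3 -0.2] T [-0.04 -0.    0.02] j7 [ 0.17  0.55 -0.84  1.58  0.41  1.19  0.13]
cm in tool axes now [-0.25  0.01  0.32] after turn [-0.24  0.    0.33] turn -0.015
```

>>> servo_tool(deltas=[[[-0.2,0,0.2],0,1],[[0,0,0.2],0,1],[[0,0,0],0,1],[[0,0,0],0,1]])

```text
clock: 7.63
position: [0.5731, 0.2386, 0.111]
ee_rot: [0.906, 0.424, 0.005, -0.011]
ft_force: [-0.1, 0.8, -1.3]
grip_width: 0.273
```

```bash
python3 plan.py .5726 .238 .1115 51
```

```text
t 7.6333 pos [0.5731 0.2386 0.111 ] psi 50.14 tiltz [-1.000e-04  2.490e-02 -9.997e-01] grip 0.27341218273464557 F [-0.1  0.8 -1.3] T [-0.05  0.03 -0.  ] j7 [ 0.18  0.55 -0.84  1.59  0.41  1.18  0.13]
cm in tool axes now [-0.08  0.   -0.05] after turn [-0.08  0.   -0.05] turn -0.015
```

>>> servo_tool(deltas=[[[0,0,0],0.06,1],[[0,0,0],0.08,1],[[0,0,0],0.08,1],[[0,0,0],0.08,1],[[0,0,0],0.08,1],[[0,0,0],0.08,1]])

```text
clock: 8.13
position: [0.5733, 0.2387, 0.1112]
ee_rot: [0.98, 0.198, 0.003, -0.013]
ft_force: [1.0, 0.1, -3.3]
grip_width: 0.272
```

```bash
python3 plan.py .5726 .238 .1115 -10
```

```text
t 8.1333 pos [0.5733 0.2387 0.1112] psi 22.79 tiltz [ 1.000e-04  2.570e-02 -9.997e-01] grip 0.2717744646611225 F [ 1.   0.1 -3.3] T [-0.02 -0.14  0.09] j7 [ 0.11  0.52 -0.75  1.59  0.35  1.16 -0.31]
cm in tool axes now [-0.09  0.04 -0.03] after turn [-0.05  0.08 -0.03] turn 0.572
```

>>> servo_tool(deltas=[[[0,0,0],0.09,1],[[0,0,0],0.09,1],[[0,0,0],0.09,1],[[0,0,0],0.09,1],[[0,0,0],0.09,1],[[0,0,0],0.06,1],[[0,0,0],0.0,1]])

```text
clock: 8.72
position: [0.5736, 0.2387, 0.1112]
ee_rot: [0.997, -0.071, -0.0, -0.013]
ft_force: [0.3, -0.2, -2.1]
grip_width: 0.278
```

```bash
python3 plan.py .5726 .238 .1115 -14
```

```text
t 8.7167 pos [0.5736 0.2387 0.1112] psi -8.12 tiltz [ 0.0014  0.0257 -0.9997] grip 0.27815066928813625 F [ 0.3 -0.2 -2.1] T [-0.07 -0.09  0.04] j7 [ 0.04  0.49 -0.65  1.59  0.29  1.15 -0.81]
cm in tool axes now [-0.09  0.09 -0.03] after turn [-0.08  0.1  -0.03] turn 0.103
```

>>> servo_tool(deltas=[[[0,0,0],0.05,1],[[0,0,0],0.05,1],[[0,0,0],0.04,1]])

```text
clock: 8.97
position: [0.5738, 0.2388, 0.1112]
ee_rot: [0.99, -0.139, -0.001, -0.013]
ft_force: [0.2, 0.2, -2.3]
grip_width: 0.272
```

```bash
python3 plan.py .5726 .238 .1115 -14
```

```text
t 8.9667 pos [0.5738 0.2388 0.1112] psi -15.98 tiltz [ 0.0017  0.0256 -0.9997] grip 0.2722920649868423 F [ 0.2  0.2 -2.3] T [-0.08 -0.05  0.02] j7 [ 0.03  0.48 -0.62  1.6   0.28  1.14 -0.93]
cm in tool axes now [-0.09  0.11 -0.03] after turn [-0.09  0.1  -0.03] turn -0.035
```

```bash
python3 - <<'E'
from h import *
p,d,c=cam('wrist'); cv2.imwrite('pics/w4.png',cv2.resize(p[0:360,100:540],None,fx=1.5,fy=1.5))
E
```

```text
(no output)
```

View pics/w4.png

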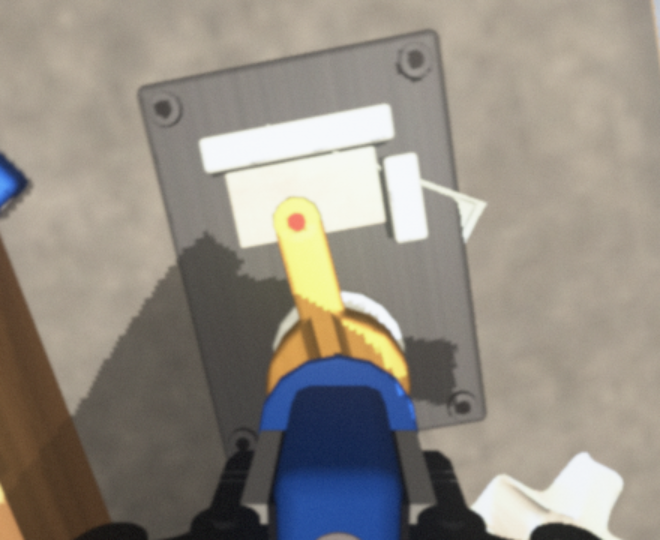

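The finger now lies over the workpiece, red dot at (297,222), parallel to the plate's edges within about 1–2°. I'll press a little further to be sure it's at the stop.

>>> servo_tool(deltas=[[[0,0,0],0.04,1],[[0,0,0],0.04,1]])

```text
clock: 9.18
position: [0.5738, 0.2387, 0.1112]
ee_rot: [0.984, -0.178, -0.001, -0.013]
ft_force: [-0.1, -0.6, -1.8]
grip_width: 0.271
```

```bash
python3 plan.py .5726 .238 .1115 -14
```

```text
t 9.1833 pos [0.5738 0.2387 0.1112] psi -20.47 tiltz [ 0.0019  0.0254 -0.9997] grip 0.2707830688229438 F [-0.1 -0.6 -1.8] T [-0.13 -0.09  0.08] j7 [ 0.02  0.48 -0.61  1.6   0.27  1.14 -1.01]
cm in tool axes now [-0.09  0.11 -0.03] after turn [-0.1   0.1  -0.03] turn -0.113
```

>>> servo_tool(deltas=[[[0,0,0],0.04,1],[[0,0,0],0.04,1]])

```text
clock: 9.35
position: [0.5738, 0.2388, 0.1112]
ee_rot: [0.976, -0.215, -0.002, -0.013]
ft_force: [0.6, 0.5, -2.5]
grip_width: 0.274
```

```bash
python3 plan.py .5726 .238 .1115 -14;  python3 - <<'E'
from h import *
p,d,c=cam('wrist'); cv2.imwrite('pics/w5.png',cv2.resize(p[0:360,100:540],None,fx=1.5,fy=1.5))
E
```

```text
t 9.35 pos [0.5738 0.2388 0.1112] psi -24.86 tiltz [ 0.002   0.0253 -0.9997] grip 0.27447619000904666 F [ 0.6  0.5 -2.5] T [-0.13 -0.13  0.44] j7 [ 0.    0.47 -0.59  1.6   0.26  1.14 -1.08]
cm in tool axes now [-0.08  0.12 -0.04] after turn [-0.1   0.1  -0.03] turn -0.19
```

View pics/w5.png

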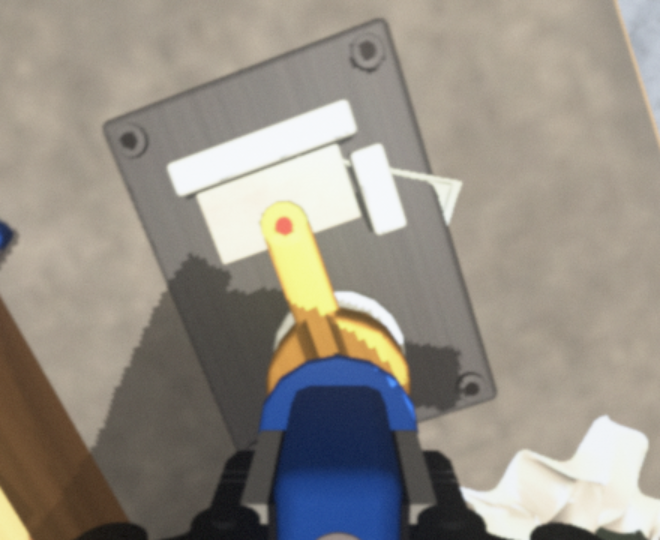

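The torque jumped to 0.44 Nm and the finger is square over the workpiece, so the clamp is at its stop. I'll back off within the play and lift out.

>>> servo_tool(deltas=[[[0,0,0],-0.07,1],[[0,0,0],-0.07,1],[[0,0,0],-0.04,1],[[0,0,-0.8],0,1],[[0,0,-1],0,1],[[0,0,-1.5],0,1],[[0,0,-2],0,1],[[0,0,-2],0,1],[[0,0,-1],0,1],[[0,0,0],0,1]])

```text
clock: 10.23
position: [0.5733, 0.2376, 0.2028]
ee_rot: [0.993, -0.117, -0.0, -0.014]
ft_force: [1.0, -0.5, -1.4]
grip_width: 0.268
```

```bash
python3 plan.py .4248 .2927 .19 8
```

```text
t 10.2333 pos [0.5733 0.2376 0.2028] psi -13.42 tiltz [ 0.0031  0.0269 -0.9996] grip 0.267656571338939 F [ 1.  -0.5 -1.4] T [-0.    0.02 -0.02] j7 [ 0.05  0.4  -0.65  1.5   0.23  1.31 -0.86]
cm in tool axes now [-15.72  -1.88   1.38] after turn [-13.94  -7.53   1.28] turn -0.374
```

>>> servo_tool(deltas=[[[0,0,0],-0.1,1],[[0,0,0],-0.1,1],[[0,0,0],-0.1,1],[[0,0,0],-0.07,1],[[-2,-1.2,0],0,1],[[-3,-1.6,0],0,1],[[-3,-1.6,0],0,1],[[-3,-1.6,0],0,1],[[-2,-1.2,0],0,1],[[-1,-0.4,0],0,1],[[0,0,0],0,1]])

```text
clock: 11.15
position: [0.4171, 0.2914, 0.1985]
ee_rot: [0.997, 0.075, 0.002, -0.012]
ft_force: [0.5, 0.3, -0.8]
grip_width: 0.272
```

```bash
python3 plan.py .4248 .2927 .14 8
```

```text
t 11.15 pos [0.4171 0.2914 0.1985] psi 8.63 tiltz [ 0.0016  0.0246 -0.9997] grip 0.2722404986621807 F [ 0.5  0.3 -0.8] T [ 0.01 -0.03  0.04] j7 [ 0.08  0.16 -0.83  1.79  0.11  1.23 -0.63]
cm in tool axes now [0.75 0.13 5.86] after turn [ 0.78 -0.02  5.85] turn 0.011
```

>>> servo_tool(deltas=[[[0.5,0,1.5],0.01,1],[[0,0,2],0,1],[[0,0,1.8],0,1],[[0,0,0],0,1]])

```text
clock: 11.48
position: [0.4268, 0.2917, 0.1445]
ee_rot: [0.998, 0.069, 0.004, -0.012]
ft_force: [-1.2, -0.9, -2.9]
grip_width: 0.271
```

```bash
python3 plan.py .4248 .2927 .14 8;  python3 - <<'E'
from h import *
p,d,c=cam('wrist'); cv2.imwrite('pics/w6.png',cv2.resize(p[60:360,140:540],None,fx=1.5,fy=1.5))
E
```

```text
t 11.4833 pos [0.4268 0.2917 0.1445] psi 7.88 tiltz [ 0.0066  0.0246 -0.9997] grip 0.27067957052195873 F [-1.2 -0.9 -2.9] T [-0.06  0.09  0.02] j7 [ 0.05  0.24 -0.81  1.84  0.18  1.12 -0.68]
cm in tool axes now [-0.19 -0.12  0.45] after turn [-0.18 -0.13  0.45] turn -0.002
```

View pics/w6.png

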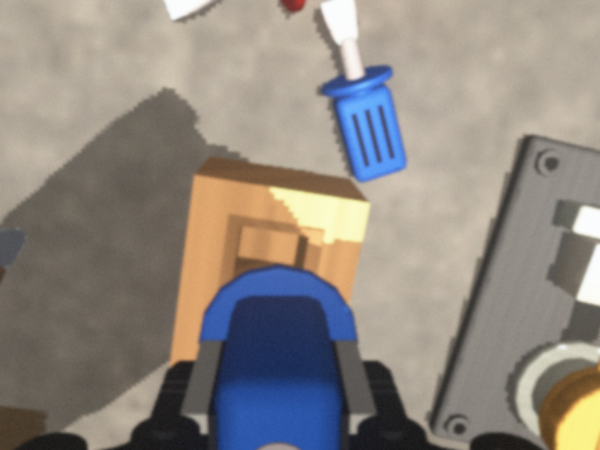

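Well mouth (230–330, centre ~278) sits under the guard centre (278). Lowering in steps.

>>> servo_tool(deltas=[[[-0.3,-0.1,0.8],0,1],[[-0.1,0,1],0,1],[[-0.1,0,0.8],0,1],[[0,0,0],0,1]])

```text
clock: 11.87
position: [0.4249, 0.2929, 0.1201]
ee_rot: [0.998, 0.067, 0.006, -0.013]
ft_force: [-0.5, 0.1, -1.4]
grip_width: 0.277
```

```bash
python3 plan.py .4252 .2932 .083 8
```

```text
t 11.8667 pos [0.4249 0.2929 0.1201] psi 7.71 tiltz [ 0.0102  0.0272 -0.9996] grip 0.27681772380398245 F [-0.5  0.1 -1.4] T [-0.08  0.02  0.04] j7 [ 0.04  0.27 -0.81  1.87  0.2   1.07 -0.71]
cm in tool axes now [-0.02  0.07  3.71] after turn [ 0.03 -0.03  3.71] turn -0.005
```

>>> servo_tool(deltas=[[[-0.1,0,0.8],0,1],[[-0.1,0,0.8],0,1],[[-0.1,0,0.8],0,1],[[0,0,0.6],0,1],[[0,0,0],0,1]])

```text
clock: 12.28
position: [0.4223, 0.2935, 0.0874]
ee_rot: [0.998, 0.067, 0.006, -0.013]
ft_force: [-0.3, -1.5, -1.5]
grip_width: 0.278
```

```bash
python3 plan.py .4252 .2932 .083 8
```

```text
t 12.2833 pos [0.4223 0.2935 0.0874] psi 7.71 tiltz [ 0.0111  0.0275 -0.9996] grip 0.2781297461780527 F [-0.3 -1.5 -1.5] T [-0.09  0.   -0.  ] j7 [ 0.02  0.31 -0.79  1.9   0.24  1.01 -0.74]
cm in tool axes now [0.28 0.08 0.44] after turn [0.28 0.07 0.44] turn -0.005
```

>>> servo_tool(deltas=[[[0.2,0,0.3],0,1],[[0,0,0.15],0,1],[[0,0,0],0,1]])

```text
clock: 12.53
position: [0.4244, 0.2941, 0.0822]
ee_rot: [0.998, 0.068, 0.006, -0.013]
ft_force: [-0.6, 1.1, -1.4]
grip_width: 0.274
```

```bash
python3 plan.py .4252 .2932 .082 8
```

```text
t 12.5333 pos [0.4244 0.2941 0.0822] psi 7.74 tiltz [ 0.0107  0.0275 -0.9996] grip 0.2744261819621064 F [-0.6  1.1 -1.4] T [-0.01  0.03  0.02] j7 [ 0.01  0.32 -0.79  1.9   0.25  1.   -0.75]
cm in tool axes now [0.06 0.1  0.02] after turn [0.06 0.1  0.02] turn -0.005
```

>>> servo_tool(deltas=[[[0,0,0],0,3.5],[[0,0,0],0,4.5],[[0,0,0],0,6],[[0,0,0],0,7],[[0,0,0],0,7],[[0,0,-1],0,7],[[0,0,-2],0,7],[[0,0,-3],0,7],[[0,0,-3],0,7],[[0,0,-3],0,7],[[0,0,-3],0,7],[[0,0,0],0,7]])

```text
clock: 13.53
position: [0.4212, 0.2905, 0.2433]
ee_rot: [0.997, 0.069, 0.006, -0.014]
ft_force: [0.4, 0.8, 0.1]
grip_width: 0.817
```

>>> servo_tool(deltas=[[[-2,2,-2],0,7],[[-2,3,-1],0,7],[[-1,4,0],0,7],[[0,4,0],0,7],[[0,4,0],0,7],[[0,4,0],0,7],[[0,3,0],0,7],[[0,0,0],0,7],[[0,0,0],0,7]])

```text
clock: 14.28
position: [0.4028, 0.0395, 0.2726]
ee_rot: [0.997, 0.073, 0.01, -0.017]
ft_force: [-0.3, 0.5, 1.6]
grip_width: 0.818
```

Run:
```python
from h import *
o=telemetry.get_obs(); print(o['clock'],o['position'])
p,d,c=cam('top'); q,_,_=cam('scene'); cv2.imwrite('pics/end.png',np.hstack([cv2.resize(p[120:300,220:420],(400,360)),cv2.resize(q[140:340,150:370],(396,360))]))
V,U=np.mgrid[0:480,0:640]; W=world(c,U.ravel().astype(float),V.ravel().astype(float),d.ravel().astype(float)); W[d.ravel()==0]=9
near=lambda x,y,r:(np.hypot(W[:,0]-x,W[:,1]-y)<r)
q=W[near(.421,.292,.04)&(W[:,2]>.117)&(W[:,2]<.13)]
if len(q): print('blue',len(q),cv2.minAreaRect((q[:,:2]*1000).astype(np.float32)),np.median(q[:,2]))
b=p.reshape(-1,3).astype(int)
q=W[near(.421,.292,.035)&(abs(W[:,2]-.065)<.006)&(b[:,0]>b[:,2]+50)]; print('guard',len(q),cv2.minAreaRect((q[:,:2]*1000).astype(np.float32)),np.median(q[:,2]))
s=W[near(.5726,.238,.021)&(W[:,2]<.048)&(W[:,2]>.035)]; C=s[:,:2]-s[:,:2].mean(0); e,v=np.linalg.eigh(C.T@C); print('slot',len(s),np.degrees(np.arctan2(v[1,1],v[0,1])))
```

```text
14.2833 [0.40284606 0.03948037 0.27263229]
blue 374 ((424.1006774902344, 292.9465637207031), (23.8884334564209, 33.531028747558594), 8.61488151550293) 0.1218647558555748
guard 219 ((424.169677734375, 293.1781005859375), (41.20436477661133, 41.09568405151367), 43.49907302856445) 0.06428374873896511
slot 118 84.73003066380527
```

View pics/end.png

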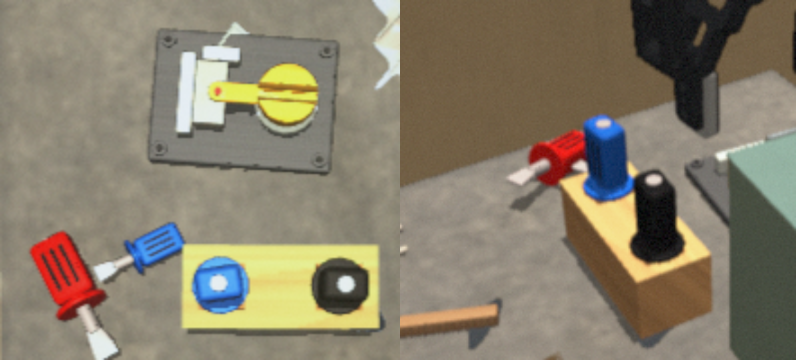

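The picture shows the blue driver upright in its well at (220,283), 1.5 mm from where it started and at the same height. The black driver is in place, and the finger is square across the workpiece (slot now at 84.7°, was 140.8°). Handing in.

```bash
python3 -c "
from h import *
print(order.hand_in())"
```

```text
the job is handed in; nothing more can be done
None
```

I moved the blue driver from the stand to the slot, turned the clamp clockwise to its stop, and stood the driver back in its own well. The job was handed in at about 14.3 s, and the hand-in reports no verdict.

**Clamp:** wrist torque jumped to 0.44 Nm at the stop. The slot swung from 140.8° to 84.7°, about 0.98 rad, and the finger is square across the workpiece. I did not read the joint value directly. 84.7° matches the plate's long edge (84.5°), so I take it to be at about 1.2 rad.

**Blue driver:** it is released and upright, about 1.5 mm from its start. Its top is at 0.122 m, the same height as before. The arm was clear when I handed in.

**Black driver:** in the last picture it looks upright in its well; I did not measure its final position.

**Unexpected:** the two look-alikes, the red driver and the small blue one, were standing at first but had toppled by the later pictures. They are lying on the bench. As far as I could see the robot did not touch them: the small blue one was already down before the gripper reached the stand.

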